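# Lock the hinged cover with a C-pin

## Robot

A 7-joint arm with a two-finger parallel gripper is mounted at the origin on the work surface. World frame = base frame: x ahead of the robot, y to its left, z up, the work surface at z = 0. Lengths are in m, angles in rad, forces in N, time in s.
With the tool pointing down it reaches from about 0.4 to 0.9 m from the base axis. Payload 5.6 kg.
Tool frame: the origin (TCP) lies on the centre line of the jaws, within the pads' length; the fingertips stand 11 mm ahead of it and the grasp point (between the pads) lies 8 mm behind it; z points along the fingers, y is the line along which they close (so a half turn about z gives the same grasp; the last joint's range is limited). The gripper opens to 92 mm and grips with 3 to 60 N. Pads are 20 mm wide; open, the fingers measure 128 mm over their backs; the gripper's body (75 mm by 189 mm) begins 69 mm behind the grasp point.
Start: joints at [-1.313, 0.468, -0.012, 1.603, 0.006, 1.071, -0.056], TCP at [0.193, 0.621, 0.226] pointing down, gripper open.
Joint ranges: [-2.53, 2.53], [-0.31, 2.02], [-1.57, 1.55], [0.28, 2.44], [-1.29, 4.43], [0.15, 1.84], [-2.92, 2.92]. Speed limits (rad/s): [2.57, 2.57, 3.14, 3.14, 3.14, 3.14, 3.14].

## Interface

Orientations are given as a unit quaternion [w, x, y, z].
In Python, from rig import * gives the robot as it stands.
- The arm moves only by the tool carry_out, never from a script. Its argument "rows" is a list that holds one entry, the list of rows, each a list of 7 numbers: the shift along the tool's x, y, z in mm, then the turn, a rotation vector about the tool's x, y, z in degrees, then the finger opening in mm, from 0 to 91.9. A call has 1 to 20 rows; each row shifts and turns the commanded pose from where the row before left it, along the tool's axes as they then stand; what a row does not reach is not made up. A row lasts 1/8 s, in which the tool goes at most 62.5 mm and 10.7 degrees, less where a joint would pass 70% of its speed; a pose out of reach is approached as far as the arm can. A call is refused whole if a number of a shift passes 62.5 or a number of a turn 10.7, either way. A call with a gripper value outside its range is refused whole. The fingers move at their own pace and stop on an object; "squeeze" is the grip in N (left out, the last holds). Time passes only in rows, so rows that do not move let the fingers close. It gives the time, the measured TCP pose, the force, the opening and the grip force at its end, in the units of the state.
- sense(): the state, without advancing time (a new reading comes with each control period).
- read_camera(name): name is "scene" or "top" or "wrist"; returns the picture (384x512x3 uint8, red, green, blue); there is no depth.
- camera_params(name): a dict with "camera_matrix" (3x3 intrinsics, pixels), "extrinsics" (4x4, takes a point from camera to world coordinates). Camera axes: x right, y down, z forward; pixel columns grow to the right and rows downward; lengths in m; the calibration is good to about 2 mm. A picture is of the moment at which its call begins: read the wrist's pose just before it. camera_params takes no time and is no camera call; for the wrist camera it gives the pose at the moment of the call.
- finish_job(): hands the job in; it is judged then, once.
The state is a dict: "t": time; "joint_pos": joint angles; "qvel": joint speeds; "tau": joint torques, N m; "position": TCP position; "orientation": TCP orientation; "ft_force": force on the tool from outside, world axes, zero at the start; "torque": the same for the moment, N m; "width": opening from 0.0 (shut) to 1.0 (fully open); "gripper_force": force on a finger pad.
Only numpy, scipy, OpenCV 4.12 (cv2) and the standard library are available. Lean on these libraries where they do the work, as an engineer would, in place of code of your own. Each camera call takes 0.05 s, during which the arm holds its last target. There are 200 camera calls.

## Task

Fold the grey cover plate of the hasp on the windowsill fully shut over its brass ring, then thread the red-handled C-shaped pin round its arc through the ring, entering from the side where the sprung stop is. Keep turning until the pin's foot presses gently but clearly on the rubber pad of the stop (about 6 N for half a second), never forcing the pin, then let go so that it lies flat in the ring with the cover shut. Leave everything else where it is.

Things in the scene. Friction and masses are not known exactly. Their poses are not given: they have to be found in the camera images.
- hasp: Grey aluminium hasp plate fixed to the sill, 148 mm (x) by 135 mm (y), 10 mm high. Origin on the sill straight under the brass ring; the plate spans x -90 to +58, y -80 to +55 mm. The cover's hinge axis runs along its y, at x +53, z +7.5 mm. z up.
- eye: The brass ring (origin: its centre) that stands upright on the hasp, 15 mm above the sill; its hole (13 mm clear, bar 6 mm thick, top of the ring 27.5 mm above the sill) runs along the hasp's y. The pin goes through towards +y. The ring does not move on the hasp. Axes as the hasp's.
- arc_centre (a point): Fixed point of the hasp, 40 mm from the ring along its -x, at the height of a pin lying on the hasp (14 mm above the sill). A pin threaded squarely turns counter-clockwise (seen from above) about the vertical through this point.
- cover (a joint): Angle of the grey cover plate: 0 = shut, flush with the rest of the hasp (top 10 mm above the sill); grows as its free edge rises; starts half open. 79 mm from hinge axis to free edge (towards the hasp's -x), 80 mm wide, 5 mm thick. Stiff hinge: stays where left; 2 to 4 N pressed down on it moves it. The ring comes up through a 30 by 12 mm slot in it.
- cover_spot (a point): Spot on the top face of the cover plate, 33 mm from the hinge axis and 24 mm to the hasp's +y of its middle, clear of the ring; moves with the cover.
- stop: Fixed bracket of the sprung stop, at x +2, y -58 mm from the hasp's origin, 10 mm up (origin under its middle). A carriage on it, set anywhere in a 18 mm slot, holds a black rubber pad facing the hasp's -x: 16 mm wide, 11.5 to 19.5 mm above the sill, its face 25 to 43 mm to the -x of this origin: not measured, must be felt. Pad spring 4 N/mm, 4 mm of travel, then solid. 21 mm tall.
- pin_grip (a point): Centre of the pin's red upright grip tab, 28 mm (pin's x) by 10 mm (pin's y: grip across this) by 52 mm high, from 8 to 60 mm above the pin's underside; this point is 34 mm above the underside. Under it a red foot, 16 mm in x, 34 mm in y (-26 to +8), 8 mm high; its +x face, 8 mm from this point, at y below -9 mm, meets the stop's pad. z up.
- pin_centre (a point): Centre of curvature of the pin's steel bar (8 mm thick, 150 degree arc of 40 mm radius), 40 mm from the tab along the pin's +y, 4 mm above the underside (the bar's middle height). Pin is flat underneath; it lies on the sill at the start.
- pin_tip (a point): Free end of the pin's bar (round end reaches 4 mm further): x +20, y +75 mm from the tab, 4 mm above the underside. The arc leaves the tab along the pin's +x and bends counter-clockwise for 150 degrees about pin_centre to here. Fully home, the pin's axes are within about 10 degrees of the hasp's and the tip is some 30 to 38 mm beyond the ring.
- clamp: White plastic spring clip clamp, 75 mm long; bystander.
- level: Chrome spirit level, 200 by 24 by 42 mm; bystander.
- tumbler: Glass tumbler of silver screws, 68 mm wide, 90 mm high; bystander.
- driver: Screwdriver lying on the sill; bystander.
- dowel0: Pine dowel, 16 mm by 120 mm, in the wooden tray; bystander.
- dowel1: Second pine dowel in the tray; bystander.
There are look-alikes about, which are no part of the job. Of the things like the part that bears pin_grip, leave any that is green; of the rest the smaller one is meant.

How it is judged:
By the outcome, as a careful person would: the job done as asked, in the order asked, and still so for the second after the job is handed in, with the robot touching nothing.
It also fails if it takes over 72 s, if anything falls off the work surface, if the arm or the gripper's body presses on something with over 40 N, if the wrist force passes 120 N, or if a joint passes its speed limit or range.

## Working session

There is one attempt and no reset: what is moved stays moved. The work goes in short steps, Python scripts to look and compute and a tool call to move; the robot and the scene stay as the last step left them, time stands still between calls to the robot, and variables do not carry over. Pictures are saved under pics/ and viewed, at most 10 in all, crops included, and the job is handed in when it is done.

Besides the shell and the picture viewer there is one more tool, called after "Call:" as a command line: name --argument value ..., lists and objects as JSON in quotes. carry_out: Moves the arm, as the interface text tells. Its arguments: {"type":"object","properties":{"rows":{"type":"array"},"squeeze":{"type":"number"}},"required":["rows"]}

```bash
mkdir -p pics; python3 - <<'E'
from rig import *
import cv2,numpy as np
for n in ("scene","top"):
    im=read_camera(n); cv2.imwrite(f"pics/{n}0.png",cv2.resize(im[:,:,::-1],(800,600),interpolation=cv2.INTER_CUBIC)); cv2.imwrite(f"raw_{n}0.png",im[:,:,::-1])
    p=camera_params(n); print(n,np.round(p["camera_matrix"],1).tolist(),np.round(p["extrinsics"],3).tolist())
print(sense())
E
```

```text
scene [[430.4, 0.0, 259.9], [0.0, 430.4, 187.7], [0.0, 0.0, 1.0]] [[0.827, 0.381, -0.412, 1.157], [0.562, -0.553, 0.616, -0.943], [0.007, -0.741, -0.672, 0.991], [0.0, 0.0, 0.0, 1.0]]
top [[436.3, 0.0, 252.2], [0.0, 436.3, 182.1], [0.0, 0.0, 1.0]] [[0.013, -0.995, 0.096, 0.456], [-1.0, -0.015, -0.024, -0.061], [0.026, -0.096, -0.995, 1.2], [0.0, 0.0, 0.0, 1.0]]
{'t': 0.1, 'joint_pos': array([-1.31303844,  0.46830746, -0.01161707,  1.60350038,  0.00600809,
        1.07139907, -0.05630873]), 'qvel': array([ 9.57566680e-04, -3.82051801e-03,  4.76903124e-04, -2.12410004e-03,
       -5.86905875e-05, -8.92091488e-04,  1.57158974e-03]), 'tau': array([ 5.07829227e-04, -5.21645594e+01, -1.28806112e-02, -2.44367552e+01,
       -5.68407867e-02,  1.41283273e-02,  6.70691475e-05]), 'position': array([0.19246869, 0.62033292, 0.22473658]), 'orientation': array([-6.11669072e-05,  1.49840816e-01,  9.88709819e-01, -7.87514918e-04]), 'ft_force': array([-0.2795835 ,  0.31835885,  0.04055669]), 'torque': array([-0.03882931,  0.00093697,  0.03000751]), 'gripper_force': 0.0, 'width': 0.9959898451955408}
```

View pics/top0.png

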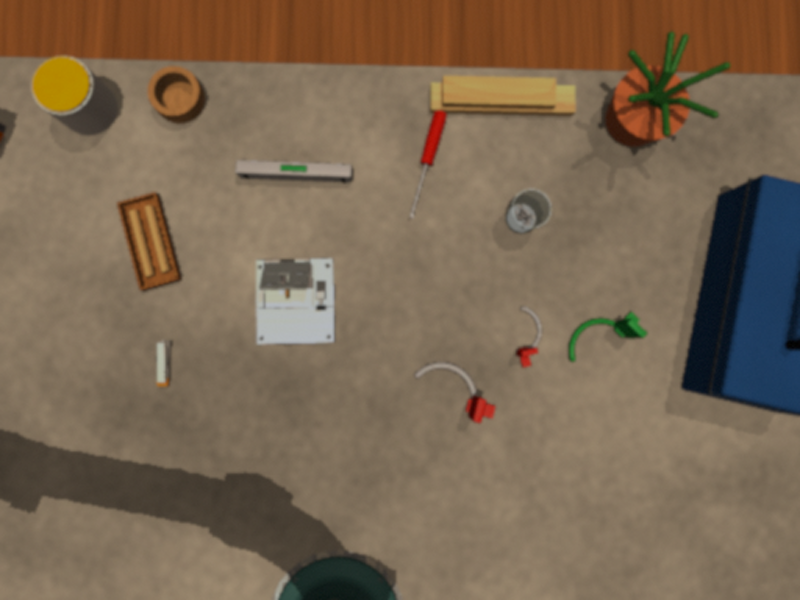

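View pics/scene0.png

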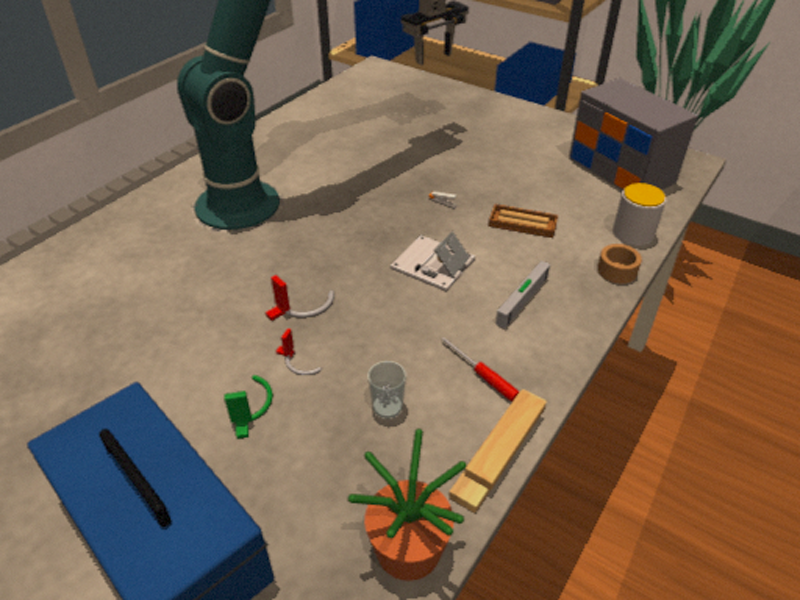

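The top view (800x600 scale) shows the hasp at (295,300) with the stop to its right and the cover hinge at the top. The small red pin has its tab at (527,355) and tip at (522,308). The larger red pin at (480,408) and the green one at (625,325) are look-alikes. The scene view agrees. Next I measure the hasp and pin coarsely.

```bash
cat > h.py <<'E'
import numpy as np,cv2
from rig import *
def cast(P,uv,z):
    uv=np.atleast_2d(uv).astype(float); K=P["camera_matrix"];T=P["extrinsics"]
    d=np.c_[uv,np.ones(len(uv))]@np.linalg.inv(K).T@T[:3,:3].T
    o=T[:3,3]; return (o+d*((z-o[2])/d[:,2])[:,None])[:,:2]
def proj(P,X):
    X=np.atleast_2d(X); T=P["extrinsics"]; c=(X-T[:3,3])@T[:3,:3]; q=c@P["camera_matrix"].T
    return q[:,:2]/q[:,2:]
def yaw(s):  # tool-y direction yaw, deg
    w,x,y,z=s["orientation"]; v=[2*(x*y-w*z),1-2*(x*x+z*z)]; return np.degrees(np.arctan2(v[1],v[0]))
E
python3 - <<'E'
from h import *
P=camera_params("top"); im=cv2.imread("raw_top0.png"); hsv=cv2.cvtColor(im,cv2.COLOR_BGR2HSV)
def comps(m,a=8):
    n,l,s,c=cv2.connectedComponentsWithStats(m.astype(np.uint8)); return [(s[i].tolist(),c[i],l==i) for i in range(1,n) if s[i][4]>=a]
# plate
sub=np.zeros(im.shape[:2],bool); sub[155:230,155:225]=1
g=(im.min(2)>135)&sub
m=cv2.morphologyEx(g.astype(np.uint8),cv2.MORPH_CLOSE,np.ones((3,3)))
c=max(cv2.findContours(m,0,2)[0],key=cv2.contourArea)
b=cv2.boxPoints(cv2.minAreaRect(c)); print("plate px",b.tolist()); print(np.round(cast(P,b,.01),4).tolist())
red=((hsv[...,0]<6)|(hsv[...,0]>174))&(hsv[...,1]>180)&(hsv[...,2]>90)
for s,cc,l in comps(red): print("red",s,cc,np.round(cast(P,cc,.02),3))
st=np.zeros_like(sub); st[190:235,325:352]=1
bar=(hsv[...,1]<45)&(im.min(2)>115)&st
for s,cc,l in comps(bar,4):
    ys,xs=np.nonzero(l); w=cast(P,np.c_[xs,ys],.006)
    A=np.c_[2*w,np.ones(len(w))]; q=np.linalg.lstsq(A,(w**2).sum(1),rcond=None)[0]
    print("bar",s,"circle",q[:2],np.sqrt(q[2]+q[0]**2+q[1]**2),"top-most",cast(P,[xs[ys.argmin()],ys.min()],.006))
big=np.hstack([cv2.resize(im[160:226,158:220],(400,426),interpolation=2),cv2.resize(im[185:240,320:360],(310,426),interpolation=2)])
cv2.imwrite("pics/c1.png",big)
E
```

```text
plate px [[164.0, 164.99998474121094], [213.0, 164.99998474121094], [213.0, 218.99998474121094], [164.0, 218.99998474121094]]
[[0.6139, 0.1516], [0.6161, 0.0178], [0.4685, 0.0146], [0.4667, 0.1468]]
red [270, 71, 15, 35, 260] [277.17692308  87.31538462] [[ 0.835 -0.156]]
red [333, 223, 11, 11, 73] [336.56164384 226.98630137] [[ 0.451 -0.32 ]]
red [303, 254, 13, 16, 127] [308.36220472 261.98425197] [[ 0.357 -0.243]]
red [299, 256, 3, 8, 16] [300.   259.25] [[ 0.364 -0.221]]
bar [335, 197, 11, 20, 42] circle [ 0.49773506 -0.31070434] 0.035866664844888624 top-most [[ 0.53325686 -0.31915287]]
bar [342, 218, 2, 3, 4] circle [ 0.47314435 -0.33949075] 0.00238975541650425 top-most [[ 0.47589481 -0.34088908]]
```

View pics/c1.png

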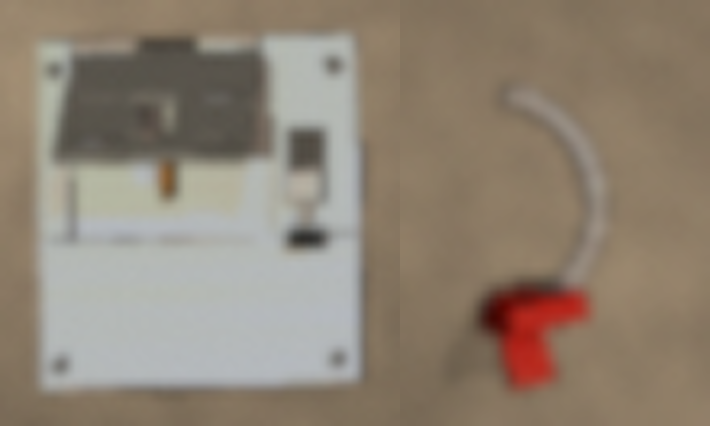

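The crop shows the plate at crop px (40-360, 35-388). The ring stub is at about (167,180), the stop pad at (305,238), and the pin tab is red at about (530,310). Next is a small helper that turns a target into tool-axis shifts.

```bash
cat >> h.py <<'E'
from scipy.spatial.transform import Rotation as R
def plan(p1,yaw1,n,op,polar=False,start=None):
    """tool-down rows from the present pose (or start=(pos,yaw)); prints round numbers"""
    s=sense(); p,a=(np.array(s["position"]),yaw(s)) if start is None else (np.array(start[0]),start[1])
    p0,a0=p.copy(),a; p1=np.array(p1); rows=[]
    for k in range(1,n+1):
        f=k/n; t=p0+(p1-p0)*f
        if polar:
            r=[np.hypot(*q[:2]) for q in (p0,p1)]; th=[np.arctan2(q[1],q[0]) for q in (p0,p1)]
            rr=r[0]+(r[1]-r[0])*f; tt=th[0]+(th[1]-th[0])*f; t[:2]=rr*np.cos(tt),rr*np.sin(tt)
        ay=np.radians(a); Y=np.array([np.cos(ay),np.sin(ay),0]); X=np.array([-Y[1],Y[0],0]); d=(t-p)*1e3
        w=-(a0+(yaw1-a0)*f-a)
        sh=np.round([d@X,d@Y,-d[2]],1); w=round(w,1)
        rows.append([*sh.tolist(),0,0,w,op]); p=p+(X*sh[0]+Y*sh[1]-np.array([0,0,sh[2]]))/1e3; a-=w
    print(str(rows).replace(" ","")); return p,a
E
python3 - <<'E'
from h import *
s=sense(); P=camera_params("wrist"); w,x,y,z=s["orientation"]; Rm=R.from_quat([x,y,z,w]).as_matrix()
T=P["extrinsics"]; print("cam in tool",(Rm.T@(T[:3,3]-s["position"])).round(3),(Rm.T@T[:3,:3]).round(2).tolist(),P["camera_matrix"][0,0]); print(yaw(s))
plan([.575,.105,.25],0,13,10,True)
E
```

```text
cam in tool [ 0.072  0.    -0.158] [[0.0, -0.97, -0.26], [1.0, 0.0, -0.0], [0.0, -0.26, 0.97]] 264.4425515490238
72.76458596879738
[[-53.9,-7.3,-1.9,0,0,np.float64(5.6),10],[-53.7,-6.5,-2.0,0,0,np.float64(5.6),10],[-53.2,-5.7,-1.9,0,0,np.float64(5.6),10],[-53.0,-5.0,-2.0,0,0,np.float64(5.6),10],[-52.6,-4.3,-1.9,0,0,np.float64(5.6),10],[-52.2,-3.5,-2.0,0,0,np.float64(5.6),10],[-51.8,-2.9,-1.9,0,0,np.float64(5.6),10],[-51.5,-2.1,-1.9,0,0,np.float64(5.6),10],[-51.1,-1.4,-2.0,0,0,np.float64(5.6),10],[-50.7,-0.8,-1.9,0,0,np.float64(5.6),10],[-50.2,-0.1,-2.0,0,0,np.float64(5.6),10],[-49.9,0.5,-1.9,0,0,np.float64(5.6),10],[-49.4,1.2,-2.0,0,0,np.float64(5.6),10]]
```

Call:
carry_out --rows '[[[-54,-7,-2,0,0,5.6,10],[-54,-6.5,-2,0,0,5.6,10],[-53,-6,-2,0,0,5.6,10],[-53,-5,-2,0,0,5.6,10],[-52.5,-4,-2,0,0,5.6,10],[-52,-3.5,0,0,0,5.6,10],[-52,-3,0,0,0,5.6,10],[-51.5,-2,5,0,0,5.6,10],[-51,-1.5,10,0,0,5.6,5],[-51,-1,10,0,0,5.6,0],[-50,0,10,0,0,5.6,0],[-50,0.5,10,0,0,5.6,0],[-49.5,1,10,0,0,5.6,0],[0,0,0,0,0,0,0],[0,0,0,0,0,0,0]]]'

```text
t: 1.98
position: [0.5748, 0.1061, 0.1804]
orientation: [-0.0, 0.707, 0.707, -0.0]
ft_force: [1.0, -0.2, -0.2]
width: 0.002
gripper_force: 0.0
```

```bash
cat > snap.py <<'E'
from h import *
import sys,pickle
n=sys.argv[1]; P=camera_params("wrist"); im=read_camera("wrist")[:,:,::-1]; cv2.imwrite(f"raw_{n}.png",im); pickle.dump({k:P[k] for k in("camera_matrix","extrinsics")},open(n+".pk","wb"))
cv2.imwrite(f"pics/{n}.png",cv2.resize(im,(800,600),interpolation=2)); s=sense(); print(s["t"],s["position"].round(4),yaw(s).round(2),s["ft_force"].round(1),s["width"],s["gripper_force"])
E
python3 snap.py w1
```

```text
2.025 [0.5748 0.1069 0.1805] 0.09 [-0.7 -0.5  0.1] 0.0058335096896385006 0.0
```

View pics/w1.png

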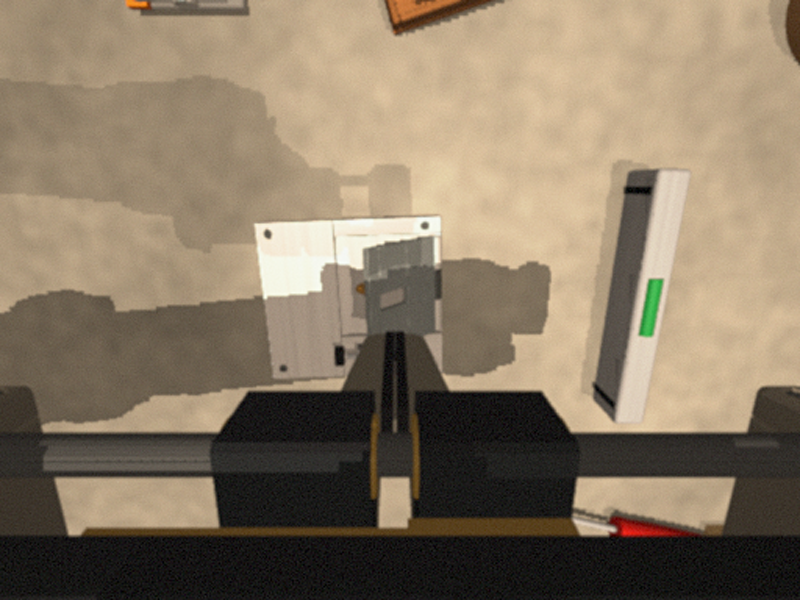

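The wrist view shows the plate corners at about (255,223), (441,215), (271,379) and the cover half open, at 365-435 x 240-335.

```bash
python3 - <<'E'
from h import *
import pickle
P=pickle.load(open("w1.pk","rb"))
c=cast(P,np.array([[255,223],[441,215],[271,379]])/1.5625,.01); print(c.round(4).tolist())
# corners: (-90,55),(58,55),(-90,-80)
M=np.array([[-.09,.055],[.058,.055],[-.09,-.08]]); 
A=[];b=[]
for m,q in zip(M,c): A+=[[m[0],-m[1],1,0],[m[1],m[0],0,1]]; b+=list(q)
v,res,_,_=np.linalg.lstsq(np.array(A),b,rcond=None); print("scale",np.hypot(v[0],v[1]),"yaw",np.degrees(np.arctan2(v[1],v[0])),"origin",v[2:],res)
for z,dx in((.1,0),(.03,0)): print(z)
plan([.579,.121,.1],0,4,0)
E
```

```text
[[0.4654, 0.1482], [0.6118, 0.1546], [0.4678, 0.0135]]
scale 1.0000617849415712 yaw 1.9534146492392812 origin [0.55597304 0.09684851] [3.55241185e-06]
0.1
0.03
[[3.5,1.0,20.1,0,0,np.float64(0.0),0],[3.6,1.1,20.2,0,0,np.float64(0.0),0],[3.5,1.0,20.1,0,0,np.float64(0.1),0],[3.5,1.1,20.1,0,0,np.float64(-0.0),0]]
```

Call:
carry_out --rows '[[[5,0,22,0,0,0,0],[5,0,22,0,0,0,0],[4.5,0,23,0,0,0,0],[0,0,23,0,0,0,0],[0,0,6,0,0,0,0],[0,0,6,0,0,0,0],[0,0,6,0,0,0,0],[0,0,6,0,0,0,0],[0,0,6,0,0,0,0],[0,0,6,0,0,0,0],[0,0,6,0,0,0,0],[0,0,6,0,0,0,0],[0,0,6,0,0,0,0],[0,0,5,0,0,0,0],[0,0,5,0,0,0,0]]]'

```text
t: 3.9
position: [0.5748, 0.1199, 0.0262]
orientation: [-0.0, 0.707, 0.707, -0.0]
ft_force: [-1.1, -0.5, 0.7]
width: 0.004
gripper_force: 0.6
```

Call:
carry_out --rows '[[[0,0,1.5,0,0,0,0],[0,0,1.5,0,0,0,0],[0,0,1,0,0,0,0],[0,0,1,0,0,0,0],[0,0,0,0,0,0,0]]]'

```text
t: 4.53
position: [0.5752, 0.1199, 0.0216]
orientation: [0.0, 0.707, 0.707, 0.0]
ft_force: [-0.1, 0.0, 0.9]
width: 0.007
gripper_force: 0.0
```

Call:
carry_out --rows '[[[0,0,1,0,0,0,0],[0,0,1,0,0,0,0],[0,0,1,0,0,0,0],[0,0,0,0,0,0,0]]]'

```text
t: 5.03
position: [0.5753, 0.1199, 0.0211]
orientation: [-0.0, 0.707, 0.707, 0.001]
ft_force: [-7.2, -1.9, 21.6]
width: 0.007
gripper_force: 10.8
```

Call:
carry_out --rows '[[[0,0,-15,0,0,0,0],[0,0,-35,0,0,0,0],[-40,-10,-50,0,0,0,30],[-40,-9,0,0,0,0,30],[0,0,0,0,0,0,30],[0,0,0,0,0,0,30],[0,0,0,0,0,0,30]]]'

```text
t: 5.9
position: [0.5564, 0.0427, 0.1164]
orientation: [-0.0, 0.707, 0.708, -0.0]
ft_force: [0.2, 0.3, -0.7]
width: 0.327
gripper_force: 0.0
```

```bash
python3 snap.py w2
```

```text
5.95 [0.5563 0.0426 0.1164] 0.08 [ 0.8 -0.2  0.8] 0.32471179925174704 0.0
```

View pics/w2.png

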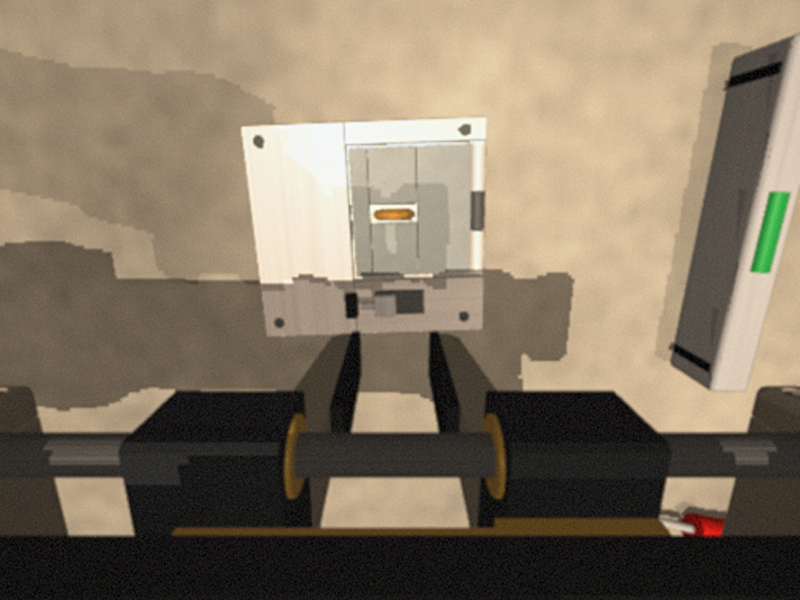

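The cover is shut flush. Plate corners are at (242,128), (486,118), (483,329) and (267,336), the ring at (394,214), and the black stop pad at (351,305).

```bash
cat >> h.py <<'E'
def fit2(M,c):
    A=[];b=[]
    for m,q in zip(M,c): A+=[[m[0],-m[1],1,0],[m[1],m[0],0,1]]; b+=list(q)
    v=np.linalg.lstsq(np.array(A),b,rcond=None)[0]; r=(np.array(A)@v-b).reshape(-1,2)
    return np.hypot(v[0],v[1]),np.degrees(np.arctan2(v[1],v[0])),v[2:],r
E
python3 - <<'E'
from h import *
import pickle
P=pickle.load(open("w2.pk","rb")); im=cv2.imread("raw_w2.png"); hsv=cv2.cvtColor(im,cv2.COLOR_BGR2HSV)
c=cast(P,np.array([[242,128],[486,118],[483,329],[267,336]])/1.5625,.01)
k=fit2(np.array([[-90,55],[58,55],[58,-80],[-90,-80]])/1e3,c); print(k)
b=(hsv[...,0]>8)&(hsv[...,0]<25)&(hsv[...,1]>150); b[:120]=0;b[155:]=0;b[:,:230]=0;b[:,275:]=0
ys,xs=np.nonzero(b); print(len(ys),xs.min(),xs.max(),ys.min(),ys.max(),cast(P,[xs.mean(),ys.mean()],.024))
e=cast(P,[[xs.min()-.5,ys.mean()],[xs.max()+.5,ys.mean()]],.02);print(e)
d=(im.max(2)<60); d[:185]=0;d[205:]=0;d[:,:215]=0;d[:,240:]=0
ys,xs=np.nonzero(d); print("pad",xs.min(),xs.max(),ys.min(),ys.max(),cast(P,[[xs.min()-.5,ys.mean()],[xs.max()+.5,ys.mean()]],.0195))
T=P["extrinsics"]; print(T[:3,3])
plan([.44,-.20,.15],0,8,40,True)
E
```

```text
(np.float64(0.9885846208953664), np.float64(2.268107577430418), array([0.55622408, 0.09649859]), array([[-7.11067316e-05,  2.58841919e-04],
       [ 1.57268011e-04,  1.20287755e-04],
       [-5.03095755e-04, -4.16946966e-05],
       [ 4.16934475e-04, -3.37434978e-04]]))
111 240 263 134 139 [[0.55609675 0.09756127]]
[[0.54452123 0.09724644]
 [0.56729674 0.09730655]]
pad 221 228 188 202 [[0.52479264 0.03962205]
 [0.53285014 0.03964519]]
[0.55684832 0.11539533 0.27490517]
[[-35.2,-7.8,-4.2,0,0,np.float64(0.0),40],[-34.0,-10.0,-4.2,0,0,np.float64(0.0),40],[-32.7,-12.0,-4.2,0,0,np.float64(0.0),40],[-31.3,-14.0,-4.2,0,0,np.float64(0.0),40],[-29.8,-15.9,-4.2,0,0,np.float64(0.0),40],[-28.2,-17.5,-4.2,0,0,np.float64(0.1),40],[-26.6,-19.0,-4.2,0,0,np.float64(-0.0),40],[-24.7,-20.4,-4.2,0,0,np.float64(-0.0),40]]
```

```bash
python3 - <<'E'
from h import *
plan([.475,-.37,.13],10,9,60)
E
```

```text
[[-45.8,-9.1,-1.5,0,0,np.float64(-1.1),60],[-45.7,-10.0,-1.5,0,0,np.float64(-1.1),60],[-45.4,-10.8,-1.5,0,0,np.float64(-1.1),60],[-45.3,-11.8,-1.6,0,0,np.float64(-1.1),60],[-44.9,-12.5,-1.5,0,0,np.float64(-1.1),60],[-44.8,-13.5,-1.5,0,0,np.float64(-1.1),60],[-44.5,-14.3,-1.5,0,0,np.float64(-1.1),60],[-44.2,-15.2,-1.5,0,0,np.float64(-1.1),60],[-43.9,-16.0,-1.5,0,0,np.float64(-1.1),60]]
```

Call:
carry_out --rows '[[[-46,-9,-1.5,0,0,-1.1,50],[-46,-10,-1.5,0,0,-1.1,50],[-45,-11,-1.5,0,0,-1.1,50],[-45,-12,-1.5,0,0,-1.1,50],[-45,-12.5,-1.5,0,0,-1.1,50],[-45,-13.5,-1.5,0,0,-1.1,50],[-44.5,-14.5,-1.5,0,0,-1.1,50],[-44,-15,-1.5,0,0,-1.1,50],[-44,-16,-1.5,0,0,-1.1,50],[0,0,0,0,0,0,50],[0,0,0,0,0,0,50]]]'

```text
t: 7.32
position: [0.4743, -0.3699, 0.1297]
orientation: [-0.001, 0.643, 0.766, 0.0]
ft_force: [1.4, 0.1, 0.1]
width: 0.54
gripper_force: 0.0
```

```bash
python3 snap.py w3
```

```text
7.375 [ 0.4746 -0.3692  0.1297] 9.99 [-0.7  0.8 -0.2] 0.5445214568803092 0.0
```

View pics/w3.png

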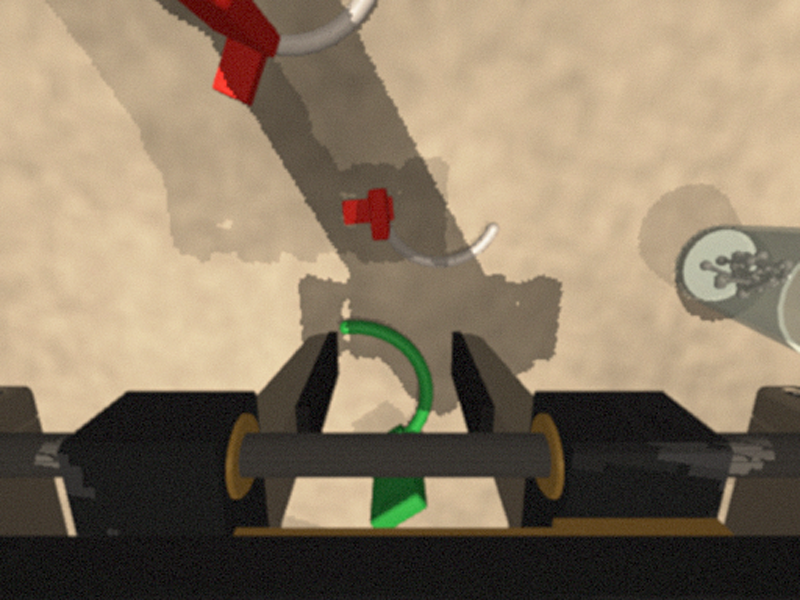

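The small pin's tab is at (380,213), its foot end at (343,212) and its tip at (494,228). The tool is nearly aligned with it.

```bash
python3 - <<'E'
from h import *
import pickle
P=pickle.load(open("w3.pk","rb")); im=cv2.imread("raw_w3.png"); hsv=cv2.cvtColor(im,cv2.COLOR_BGR2HSV)
red=((hsv[...,0]<8)|(hsv[...,0]>172))&(hsv[...,1]>170)&(hsv[...,2]>60); red[:115]=0;red[160:]=0;red[:,:210]=0;red[:,260:]=0
v=hsv[...,2]; 
ys,xs=np.nonzero(red); print(xs.min(),xs.max(),ys.min(),ys.max())
for y in range(118,158,4): print(y,"".join("%4d"%v[y,x] if red[y,x] else "   ." for x in range(216,256)))
# bar
st=np.zeros(red.shape,bool); st[140:172,247:322]=1
bg=cv2.medianBlur(im,31); bar=st&(hsv[...,1]<38)&~red
n,l,s,c=cv2.connectedComponentsWithStats(bar.astype(np.uint8)); i=1+s[1:,4].argmax(); ys,xs=np.nonzero(l==i); print("bar",s[i])
w=cast(P,np.c_[xs,ys],.005); q=np.linalg.lstsq(np.c_[2*w,np.ones(len(w))],(w**2).sum(1),rcond=None)[0]
r=np.sqrt(q[2]+q[:2]@q[:2]); print("centre",q[:2],"r",r,"tipend",cast(P,[[xs.max(),ys[xs.argmax()]]],.004))
print("tab top?",cast(P,np.array([380,213])/1.5625,.06),"foot end",cast(P,np.array([343,212])/1.5625,.008),"tip",cast(P,np.array([494,226])/1.5625,.004))
E
```

```text
219 251 121 153
118    .   .   .   .   .   .   .   .   .   .   .   .   .   .   .   .   .   .   .   .   .   .   .   .   .   .   .   .   .   .   .   .   .   .   .   .   .   .   .   .
122    .   .   .   .   .   .   .   .   .   .   .   .   .   .   .   .   .   .   .   . 114 124 126 123 126 125 131 131 128 121 108   .   .   .   .   .   .   .   .   .
126    .   .   .   .   .   .   .   .   .   .   .   .   .   .   .   .   .   .   .   . 116 131 125 131 130 132 134 134 132 124 112 106 113 123   .   .   .   .   .   .
130    .   .   . 129 150 172 175 173 175 173 178 170 151 135 136 134 132 131 129 129 118 125 131 136 132 130 129 135 130 131 118 101 116 127 134   .   .   .   .   .
134    .   .   .   . 173 174 173 173 179 171 173 161 136 134 130 134 133 135 132 125 118 126 127 130 129 127 133 129 128 130 120 111 106 126 131 123   .   .   .   .
138    .   .   .   . 165 175 169 172 175 173 173 167 140 130 131 130 132 128 136 130 120 121 133 133 128 133 134 128 133 131 127 118  98 116 132 123   .   .   .   .
142    .   .   .   .   . 171 173 173 173 165 160 129 120 127 124 122 114 116   .   .   . 112 130 133 131 134 130 129 129 129 129 116  98   .   .   .   .   .   .   .
146    .   .   .   .   .   .   .   .   .   .   .   .   .   .   .   .   .   .   .   .   .   . 126 125 136 130 131 127 129 129 132 124 111   .   .   .   .   .   .   .
150    .   .   .   .   .   .   .   .   .   .   .   .   .   .   .   .   .   .   .   .   .   . 115 127 129 131 129 127 128 132 129 123 116   .   .   .   .   .   .   .
154    .   .   .   .   .   .   .   .   .   .   .   .   .   .   .   .   .   .   .   .   .   .   .   .   .   .   .   .   .   .   .   .   .   .   .   .   .   .   .   .
bar [302 145  15  17  67]
centre [ 0.52421654 -0.32184482] r 0.008480632109092136 tipend [[ 0.53420387 -0.31560528]]
tab top? [[ 0.45727792 -0.31499372]] foot end [[ 0.43170091 -0.32241131]] tip [[ 0.53403431 -0.31417374]]
```

```bash
python3 - <<'E'
from h import *
q=plan([.4566,-.3155,.09],13.3,3,40)
plan([.4566,-.3155,.034],13.3,3,40,start=q)
E
```

```text
[[18.7,-2.8,13.2,0,0,np.float64(-1.1),40],[18.7,-2.4,13.3,0,0,np.float64(-1.1),40],[18.8,-2.1,13.2,0,0,np.float64(-1.1),40]]
[[-0.0,-0.0,18.7,0,0,np.float64(-0.0),40],[-0.0,-0.0,18.6,0,0,np.float64(-0.0),40],[-0.0,-0.0,18.7,0,0,np.float64(-0.0),40]]
```

Call:
carry_out --rows '[[[19,-3,13,0,0,-1.1,40],[18.5,-2.5,13,0,0,-1.1,40],[19,-2,13,0,0,-1.1,40],[0,0,15,0,0,0,40],[0,0,15,0,0,0,40],[0,0,14,0,0,0,40],[0,0,12,0,0,0,40],[0,0,0,0,0,0,25],[0,0,0,0,0,0,16],[0,0,0,0,0,0,8],[0,0,0,0,0,0,4],[0,0,0,0,0,0,4],[0,0,0,0,0,0,4],[0,0,0,0,0,0,4]]]' --squeeze 30

```text
t: 9.12
position: [0.4561, -0.3174, 0.0358]
orientation: [0.0, 0.621, 0.783, 0.0]
ft_force: [0.1, 0.1, 4.8]
width: 0.106
gripper_force: 30.0
```

Call:
carry_out --rows '[[[0,0,-5,0,0,0,4],[0,0,-15,0,0,0,4],[0,0,-30,0,0,0,4],[0,0,-30,0,0,0,4],[0,0,0,0,0,0,4],[0,0,0,0,0,0,4]]]'

```text
t: 9.88
position: [0.4553, -0.3166, 0.115]
orientation: [-0.0, 0.621, 0.784, 0.0]
ft_force: [-0.9, 0.1, -1.2]
width: 0.107
gripper_force: 30.0
```

```bash
python3 snap.py w4
```

```text
9.925 [ 0.4551 -0.3165  0.1145] 13.18 [ 0.5  0.3 -1.6] 0.10595154207191196 29.988393187522888
```

View pics/w4.png

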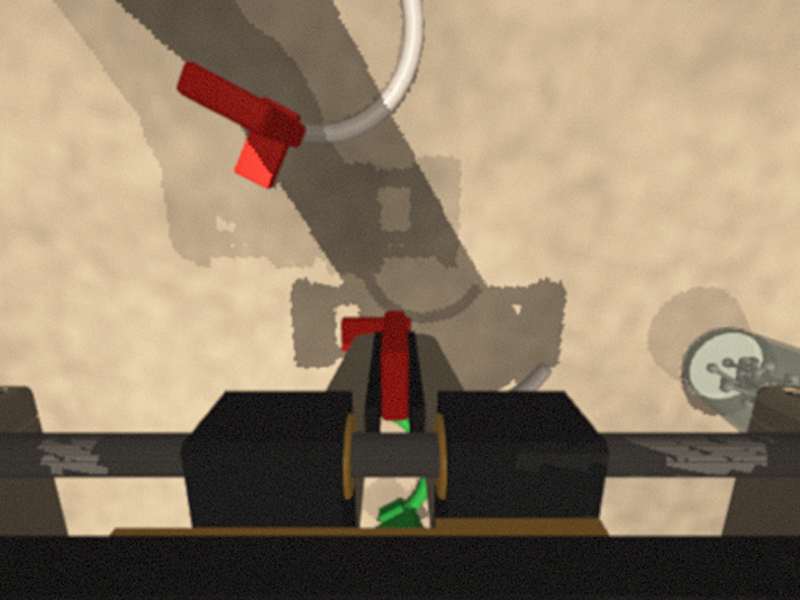

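The pin is held. Its tip end is at about (547,367) and its foot end at about (343,318-350). From these I compute the in-hand offset.

```bash
python3 - <<'E'
from h import *
import pickle
P=pickle.load(open("w4.pk","rb")); im=cv2.imread("raw_w4.png"); hsv=cv2.cvtColor(im,cv2.COLOR_BGR2HSV)
p=np.array([.4551,-.3165]); a=np.radians(13.18); Y=np.array([np.cos(a),np.sin(a)]); X=np.array([-Y[1],Y[0]])
def tool(uv,z):
    d=cast(P,np.array(uv)/1.5625,z)-p; return (np.c_[d@X,d@Y]*1e3).round(1).tolist()
print("tip end",tool([[549,366],[537,364],[551,374]],.083),"nominal (-16.5,77)")
print("foot -x,-y corner",tool([[343,318]],.087),"bottom",tool([[343,318]],.079),"nominal (8,-26)")
print("foot +x -y corner",tool([[343,350]],.087))
for y in range(196,250,5): print(y,"".join("%4d"%hsv[y,x,2] if (hsv[y,x,1]>150 and (hsv[y,x,0]<8 or hsv[y,x,0]>172)) else "   ." for x in range(216,266)))
cv2.imwrite("pics/c2.png",np.hstack([cv2.resize(im[190:275,210:285],(450,510),interpolation=2),cv2.resize(im[225:260,320:360],(320,280),interpolation=2)[[*range(280)]+[0]*230]]))
E
```

```text
tip end [[-15.8, 78.2], [-14.8, 72.1], [-20.2, 79.6]] nominal (-16.5,77)
foot -x,-y corner [[10.6, -23.6]] bottom [[7.9, -24.6]] nominal (8,-26)
foot +x -y corner [[-5.7, -24.1]]
196    .   .   .   .   .   .   .   .   .   .   .   .   .   .   .   .   .   .   .   .   .   .   .   .   .   .   .   .   .   .   .   .   .   .   .   .   .   .   .   .   .   .   .   .   .   .   .   .   .   .
201    .   .   .   .   .   .   .   .   .   .   .   .   .   .   .   .   .   .   .   .   .   .   .   .   .   .   .   .   .   . 109 101 107 108 106 108 108 105 107 104 108 104 104   .   .   .   .   .   .   .
206    .   .   . 131 126 129 131 128 133 134 128 129 128 126 128 132 127 134 132 128 128 132 132 123 128 132 128 127 124 121 108 105 106 110 105 111 107 105 106 106 106 111  99 111 124 128 129   .   .   .
211    .   .   . 133 126 129 134 129 130 133 132 128 133 131 136 133 136 133 138 129 134 136 135 129 112 111 117 108 109 101 104 104 104 100 102 107 108 110 107 106 107 104 104 105 108 111 111   .   .   .
216    .   .   . 135 130 128 130 131 134 129 115   .   .   .   .   .   .   .   .   .   .   .   .   . 
[... 633 characters left out ...]
4 120 130 137 127 130 136 136 130 131 130 129 132 130 130 123 115  80   .   .   .   .
236    .   .   .   .   .   .   .   .   .   .   .   .   .   .   .   .   .   .   .   .   .   .   .   .   .   .   .  61 100 122 130 131 132 126 134 135 129 129 132 129 131 130 131 122 115  74   .   .   .   .
241    .   .   .   .   .   .   .   .   .   .   .   .   .   .   .   .   .   .   .   .   .   .   .   .   .   .   .   . 101 122 132 134 133 133 133 129 128 128 127 128 131 131 132 128 116  78  34   .   .   .
246    .   .   .   .   .   .   .   .   .   .   .   .   .   .   .   .   .   .   .   .   .   .   .   .   .   .   .   . 101 127 130 128 132 134 129 133 132 134 130 136 132 132 133 127 113  79   .   .   .   .
```

View pics/c2.png

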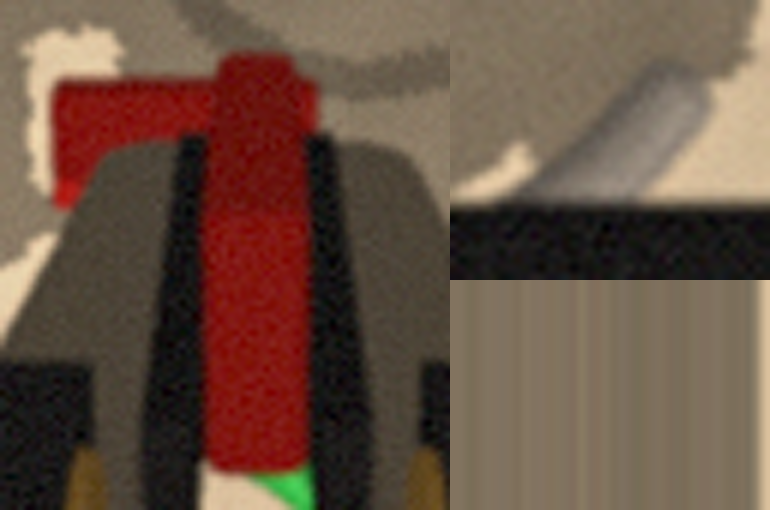

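The in-hand offset is small: the tab sits about +1 to 2 mm in tool x. I carry the pin to hover beside the ring at about -80° and look again there.

```bash
python3 - <<'E'
from h import *
q=plan([.4773,.0859,.113],12.2,8,4)
plan([.4773,.0859,.060],12.2,4,4,start=q)
E
```

```text
[[48.3,14.2,0.2,0,0,np.float64(0.1),4],[48.4,14.1,0.2,0,0,np.float64(0.1),4],[48.4,14.0,0.2,0,0,np.float64(0.2),4],[48.4,13.8,0.1,0,0,np.float64(0.1),4],[48.5,13.7,0.2,0,0,np.float64(0.1),4],[48.5,13.7,0.2,0,0,np.float64(0.1),4],[48.5,13.6,0.2,0,0,np.float64(0.2),4],[48.5,13.4,0.2,0,0,np.float64(0.1),4]]
[[0.0,-0.0,13.2,0,0,np.float64(-0.0),4],[0.0,-0.0,13.3,0,0,np.float64(-0.0),4],[0.0,-0.0,13.2,0,0,np.float64(-0.0),4],[0.0,-0.0,13.3,0,0,np.float64(-0.0),4]]
```

Call:
carry_out --rows '[[[30,9,0,0,0,0.1,4],[45,13,0,0,0,0.1,4],[50,14.5,0,0,0,0.2,4],[50,14,0,0,0,0.1,4],[50,14,0,0,0,0.1,4],[50,14,0,0,0,0.1,4],[50,14,0,0,0,0.2,4],[40,11,0,0,0,0.1,4],[22.5,7,0,0,0,0,4],[0,0,14,0,0,0,4],[0,0,14,0,0,0,4],[0,0,14,0,0,0,4],[0,0,12,0,0,0,4],[0,0,0,0,0,0,4],[0,0,0,0,0,0,4]]]'

```text
t: 11.8
position: [0.4787, 0.085, 0.0614]
orientation: [0.0, 0.628, 0.778, 0.0]
ft_force: [0.7, 0.6, -1.8]
width: 0.107
gripper_force: 30.0
```

```bash
python3 snap.py w5; python3 -c "
import cv2; im=cv2.imread('raw_w5.png'); cv2.imwrite('pics/c5.png',cv2.resize(im[160:280,215:415],(800,480),interpolation=2))"
```

```text
11.85 [0.4788 0.0851 0.0617] 12.15 [ 0.6 -0.2 -1.1] 0.10794967449047092 29.988370835781097
```

View pics/c5.png

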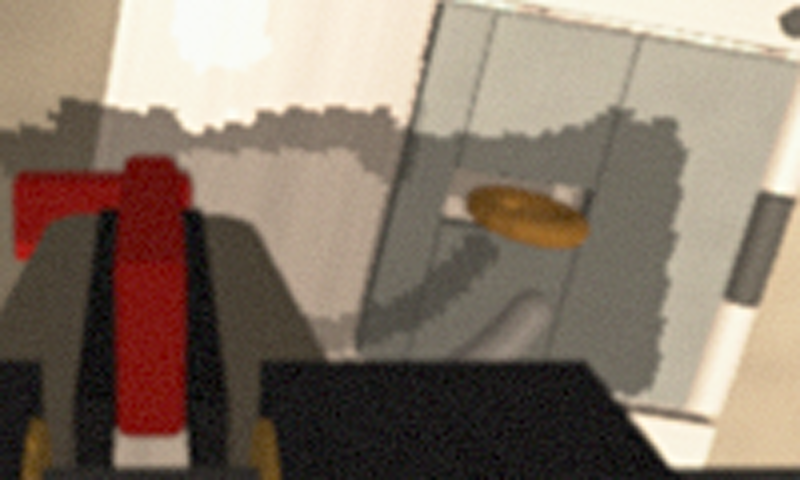

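The crop shows the ring spanning (467,205) to (592,232) and the pin's tip rounding off at about (540,295), just short of the ring on the stop side.

```bash
python3 - <<'E'
from h import *
import pickle
P=pickle.load(open("w5.pk","rb")); im=cv2.imread("raw_w5.png"); hsv=cv2.cvtColor(im,cv2.COLOR_BGR2HSV)
p=np.array([.4788,.0851]); a=np.radians(12.15); Y=np.array([np.cos(a),np.sin(a)]); X=np.array([-Y[1],Y[0]])
def T(uv,z):
    uv=np.array(uv)/4+[215,160]; d=cast(P,uv,z)-p; return (np.c_[d@X,d@Y]*1e3).round(1).tolist()
print("ring ends",T([[467,205],[592,232]],.015),"mid",T([[529.5,218.5]],.015))
print("ring mid world",cast(P,np.array([529.5,218.5])/4+[215,160],.015))
print("tip end",T([[540,295]],.030),"axis pts",T([[528,308],[490,345]],.030), "tip end z-2",T([[540,295]],.028))
print("foot",T([[15,173],[190,173],[15,258]],.034),"nominal (8,-26),(8,8),(-8,-26)")
# screw dot & plate edge for yaw: cover left edge line
print("cover -x edge",(cast(P,np.array([[440,0],[360,345]])/4+[215,160],.01)).tolist())
# expected tip end
A=np.array([.0,0])
E
```

```text
ring ends [[-2.1, 65.7], [-8.0, 92.0]] mid [[-5.1, 78.8]]
ring mid world [[0.55686156 0.0967388 ]]
tip end [[-15.2, 76.6]] axis pts [[-18.0, 74.5], [-26.0, 67.7]] tip end z-2 [[-16.2, 77.4]]
foot [[11.0, -24.4], [11.0, 7.9], [-5.9, -25.0]] nominal (8,-26),(8,8),(-8,-26)
cover -x edge [[0.5276239880023907, 0.13599339178081168], [0.5318474426156805, 0.059326582687295584]]
```

Aligned within about 1 mm. Next I lower until the pin touches the plate.

Call:
carry_out --rows '[[[0,0,5,0,0,0,4],[0,0,4,0,0,0,4],[0,0,3,0,0,0,4],[0,0,1,0,0,0,4],[0,0,1,0,0,0,4],[0,0,0,0,0,0,4]]]'

```text
t: 12.6
position: [0.4784, 0.0852, 0.0473]
orientation: [0.0, 0.628, 0.778, 0.0]
ft_force: [-0.4, 0.2, -2.0]
width: 0.103
gripper_force: 30.0
```

Call:
carry_out --rows '[[[0,0,1,0,0,0,4],[0,0,0,0,0,0,4]]]'

```text
t: 12.85
position: [0.4784, 0.0852, 0.0463]
orientation: [0.0, 0.628, 0.778, 0.0]
ft_force: [-0.6, 0.4, -1.0]
width: 0.109
gripper_force: 30.0
```

Call:
carry_out --rows '[[[0,0,1,0,0,0,4],[0,0,0,0,0,0,4]]]'

```text
t: 13.1
position: [0.4785, 0.0852, 0.0458]
orientation: [-0.0, 0.628, 0.778, 0.0]
ft_force: [-1.2, 0.4, 5.1]
width: 0.108
gripper_force: 30.0
```

Call:
carry_out --rows '[[[0,0,-1.5,0,0,0,4],[-2.07,0.14,0,0,0,-3,4],[-2.07,0.14,0,0,0,-3,4],[-2.07,0.14,0,0,0,-3,4],[-2.07,0.14,0,0,0,-3,4],[-2.07,0.14,0,0,0,-3,4],[0,0,0,0,0,0,4]]]'

```text
t: 13.98
position: [0.4823, 0.0754, 0.0467]
orientation: [0.0, 0.522, 0.853, 0.0]
ft_force: [-0.1, -0.6, -1.2]
width: 0.107
gripper_force: 30.0
```

```bash
cat > m.py <<'E'
from h import *
P=pickle=None
import pickle
P=camera_params("wrist"); im=read_camera("wrist")[:,:,::-1]; cv2.imwrite("raw_m.png",im); s=sense()
a=np.radians(yaw(s)); Y=np.array([np.cos(a),np.sin(a)]); X=np.array([-Y[1],Y[0]]); p=s["position"][:2]
print(s["t"],s["position"].round(4),"yaw",yaw(s).round(2),"f",s["ft_force"].round(1),"tq",s["torque"].round(2),"centre(1.7,39.5)->",(p+(1.7*X+39.5*Y)/1e3).round(4))
E
python3 m.py
```

```text
14.025 [0.4822 0.0755 0.0467] yaw 27.09 f [-0.3  0.7 -1. ] tq [-0.13  0.05 -0.02] centre(1.7,39.5)-> [0.5166 0.095 ]
```

Tip should be in the ring and nothing is resisting. I continue in short pieces.

Call:
carry_out --rows '[[[-2.07,0.14,0,0,0,-3,4],[-2.07,0.14,0,0,0,-3,4],[-2.07,0.14,0,0,0,-3,4],[0,0,0,0,0,0,4]]]'

```text
t: 14.52
position: [0.4857, 0.0704, 0.0468]
orientation: [-0.0, 0.453, 0.891, 0.0]
ft_force: [-0.4, 0.8, -1.7]
width: 0.107
gripper_force: 30.0
```

Call:
carry_out --rows '[[[-2.07,0.14,0,0,0,-3,4],[-2.07,0.14,0,0,0,-3,4],[-2.07,0.14,0,0,0,-3,4],[0,0,0,0,0,0,4]]]'

```text
t: 15.02
position: [0.49, 0.0659, 0.0468]
orientation: [-0.0, 0.382, 0.924, 0.0]
ft_force: [-0.2, -0.9, -2.4]
width: 0.109
gripper_force: 30.0
```

```bash
python3 m.py; python3 -c "
import cv2; im=cv2.imread('raw_m.png'); cv2.imwrite('pics/c6.png',cv2.resize(im[140:280,215:415],(800,560),interpolation=2))"
```

```text
15.075 [0.4899 0.066  0.0468] yaw 45.05 f [ 0.   0.6 -1. ] tq [ 0.   -0.02  0.01] centre(1.7,39.5)-> [0.5166 0.0951]
```

View pics/c6.png

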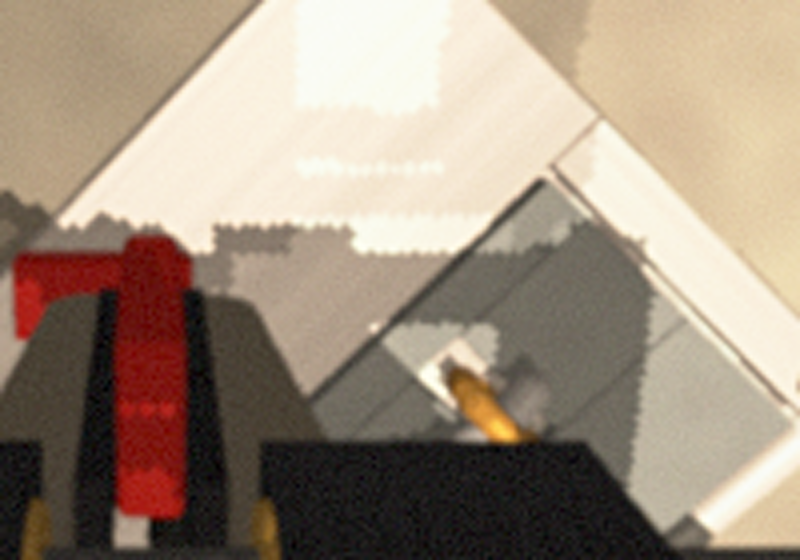

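The tip is clearly through the ring, at crop (540,370) on the far side of the brass. Contact with the pad is still at least 35° away.

Call:
carry_out --rows '[[[-2.07,0.14,0,0,0,-3,4],[-2.07,0.14,0,0,0,-3,4],[-2.07,0.14,0,0,0,-3,4],[-2.07,0.14,0,0,0,-3,4],[-2.07,0.14,0,0,0,-3,4],[0,0,0,0,0,0,4]]]'

```text
t: 15.82
position: [0.4984, 0.06, 0.0468]
orientation: [-0.0, 0.258, 0.966, 0.0]
ft_force: [0.5, 1.1, -1.7]
width: 0.108
gripper_force: 30.0
```

Call:
carry_out --rows '[[[-2.07,0.14,0,0,0,-3,4],[-2.07,0.14,0,0,0,-3,4],[-2.07,0.14,0,0,0,-3,4],[-2.07,0.14,0,0,0,-3,4],[-2.07,0.14,0,0,0,-3,4],[0,0,0,0,0,0,4]]]'

```text
t: 16.58
position: [0.5081, 0.0565, 0.0468]
orientation: [-0.0, 0.13, 0.991, 0.0]
ft_force: [0.6, 0.1, -2.1]
width: 0.109
gripper_force: 30.0
```

```bash
python3 m.py
```

```text
16.625 [0.508  0.0565 0.0468] yaw 75.04 f [ 0.6  0.  -1.9] tq [-0.02  0.   -0.06] centre(1.7,39.5)-> [0.5166 0.0951]
```

Call:
carry_out --rows '[[[-1.04,0.06,0,0,0,-1.5,4],[-1.04,0.06,0,0,0,-1.5,4],[-1.04,0.06,0,0,0,-1.5,4],[-1.04,0.06,0,0,0,-1.5,4],[0,0,0,0,0,0,4]]]'

```text
t: 17.25
position: [0.5124, 0.0557, 0.0468]
orientation: [0.0, 0.077, 0.997, 0.0]
ft_force: [0.1, 0.0, -1.5]
width: 0.105
gripper_force: 30.0
```

Call:
carry_out --rows '[[[-1.04,0.06,0,0,0,-1.5,4],[-1.04,0.06,0,0,0,-1.5,4],[0,0,0,0,0,0,4]]]'

```text
t: 17.62
position: [0.5145, 0.0556, 0.0468]
orientation: [0.0, 0.051, 0.999, 0.0]
ft_force: [0.6, 0.2, -2.1]
width: 0.107
gripper_force: 30.0
```

Call:
carry_out --rows '[[[-1.04,0.06,0,0,0,-1.5,4],[0,0,0,0,0,0,4]]]'

```text
t: 17.88
position: [0.5155, 0.0556, 0.0468]
orientation: [0.0, 0.038, 0.999, 0.0]
ft_force: [0.1, 0.0, -1.4]
width: 0.104
gripper_force: 30.0
```

Call:
carry_out --rows '[[[-1.04,0.06,0,0,0,-1.5,4],[0,0,0,0,0,0,4]]]'

```text
t: 18.12
position: [0.5166, 0.0555, 0.0468]
orientation: [0.0, 0.025, 1.0, 0.0]
ft_force: [0.0, 0.4, -1.8]
width: 0.111
gripper_force: 30.0
```

```bash
python3 m.py
```

```text
18.175 [0.5165 0.0555 0.0468] yaw 87.16 f [ 0.3  0.5 -1.1] tq [ 0.06  0.04 -0.09] centre(1.7,39.5)-> [0.5168 0.0951]
```

Call:
carry_out --rows '[[[-0.7,0.05,0,0,0,-1,4],[0,0,0,0,0,0,4]]]'

```text
t: 18.42
position: [0.5172, 0.0556, 0.0468]
orientation: [0.0, 0.016, 1.0, 0.0]
ft_force: [-0.5, -0.9, -1.9]
width: 0.108
gripper_force: 30.0
```

Call:
carry_out --rows '[[[-0.7,0.05,0,0,0,-1,4],[0,0,0,0,0,0,4]]]'

```text
t: 18.68
position: [0.5174, 0.0555, 0.0467]
orientation: [-0.0, 0.007, 1.0, -0.0]
ft_force: [-1.1, -0.5, -0.9]
width: 0.108
gripper_force: 30.0
```

Call:
carry_out --rows '[[[-0.35,0.02,0,0,0,-0.5,4],[0,0,0,0,0,0,4]]]'

```text
t: 18.92
position: [0.5177, 0.0555, 0.0467]
orientation: [-0.001, 0.003, 1.0, -0.0]
ft_force: [-2.3, 0.1, -0.4]
width: 0.108
gripper_force: 30.0
```

Call:
carry_out --rows '[[[-0.35,0.02,0,0,0,-0.5,4],[0,0,0,0,0,0,4]]]'

```text
t: 19.18
position: [0.5179, 0.0554, 0.0467]
orientation: [-0.001, -0.001, 1.0, -0.0]
ft_force: [-3.1, -1.1, -0.3]
width: 0.109
gripper_force: 30.0
```

Call:
carry_out --rows '[[[-0.5,0.02,0,0,0,-0.7,4],[0,0,0,0,0,0,4]]]'

```text
t: 19.42
position: [0.5182, 0.0554, 0.0465]
orientation: [-0.001, -0.008, 1.0, -0.0]
ft_force: [-4.7, -0.1, -0.5]
width: 0.109
gripper_force: 30.0
```

Call:
carry_out --rows '[[[-0.5,0.02,0,0,0,-0.7,4],[0,0,0,0,0,0,4]]]'

```text
t: 19.68
position: [0.5184, 0.0554, 0.0465]
orientation: [-0.001, -0.014, 1.0, -0.0]
ft_force: [-5.5, -0.7, 1.0]
width: 0.101
gripper_force: 30.0
```

```bash
python3 m.py
```

```text
19.725 [0.5184 0.0554 0.0465] yaw 91.56 f [-5.  -1.5 -0. ] tq [-0.34  1.48 -0.11] centre(1.7,39.5)-> [0.5156 0.0948]
```

Call:
carry_out --rows '[[[-0.6,0.02,0,0,0,-0.5,4],[0,0,0,0,0,0,4],[0,0,0,0,0,0,4]]]'

```text
t: 20.1
position: [0.5186, 0.0554, 0.0464]
orientation: [-0.002, -0.018, 1.0, -0.0]
ft_force: [-6.9, -1.8, 0.4]
width: 0.106
gripper_force: 30.0
```

Call:
carry_out --rows '[[[0,0,0,0,0,0,4],[0,0,0,0,0,0,4],[0,0,0,0,0,0,4]]]'

```text
t: 20.48
position: [0.5186, 0.0553, 0.0464]
orientation: [-0.002, -0.018, 1.0, -0.0]
ft_force: [-6.8, -0.7, 0.6]
width: 0.106
gripper_force: 30.0
```

Call:
carry_out --rows '[[[0,0,0,0,0,0,4],[0,0,0,0,0,0,4]]]'

```text
t: 20.72
position: [0.5185, 0.0554, 0.0464]
orientation: [-0.002, -0.018, 1.0, -0.0]
ft_force: [-6.8, -1.0, 1.3]
width: 0.104
gripper_force: 30.0
```

The foot held at about 6.8 N for 0.75 s, and the wrist moment (-0.11 N m) matches a force at the pad. I release gently and rise.

Call:
carry_out --rows '[[[0,0,0.4,0,0,0,4],[0,0,0,0,0,0,12],[0,0,0,0,0,0,18],[0,0,0,0,0,0,24],[0,0,0,0,0,0,28],[0,0,0,0,0,0,30],[0,0,0,0,0,0,30]]]' --squeeze 10

```text
t: 21.6
position: [0.5202, 0.0557, 0.0464]
orientation: [0.0, -0.018, 1.0, 0.0]
ft_force: [0.3, -0.5, -0.2]
width: 0.326
gripper_force: 0.0
```

Call:
carry_out --rows '[[[0,0,-5,0,0,0,30],[0,0,-15,0,0,0,30],[0,0,-30,0,0,0,30],[0,0,-40,0,0,0,30],[-40,0,-30,0,0,0,30],[-40,0,0,0,0,0,30],[0,0,0,0,0,0,30],[0,0,0,0,0,0,30]]]'

```text
t: 22.6
position: [0.599, 0.0586, 0.1665]
orientation: [-0.001, -0.018, 1.0, -0.0]
ft_force: [1.5, -0.1, -1.5]
width: 0.323
gripper_force: 0.0
```

```bash
python3 snap.py w7; python3 - <<'E'
from h import *
import pickle
P=pickle.load(open("w7.pk","rb")); im=cv2.imread("raw_w7.png"); hsv=cv2.cvtColor(im,cv2.COLOR_BGR2HSV)
red=((hsv[...,0]<8)|(hsv[...,0]>172))&(hsv[...,1]>150)&(hsv[...,2]>60)
n,l,s,c=cv2.connectedComponentsWithStats(red.astype(np.uint8))
for i in range(1,n):
    if s[i,4]>30: print("red",s[i],c[i].round(1),cast(P,c[i],.03).round(4))
# predicted px of plate points at yaw 2.3, ring .5566,.097
h=np.radians(2.3);Rm=np.array([[np.cos(h),-np.sin(h)],[np.sin(h),np.cos(h)]])
for nme,q,z in (("ring",[0,0],.0275),("tab top",[-41,-40],.070),("tip",[-20,34],.014)):
    print(nme,proj(P,[*(Rm@np.array(q)/1e3+[.5566,.097]),z]).round(0))
E
```

```text
22.65 [0.5988 0.0586 0.1664] 92.08 [-0.2 -0.1 -0.3] 0.3263236776330275 0.0
red [230  90  30  31 565] [246.5 106. ] [[0.5155 0.0495]]
ring [[288. 146.]]
tab top [[252. 106.]]
tip [[316. 127.]]
```

The picture budget is used up, so I verify by numbers: tab pose, bar along its arc beyond the ring, and before/after differences in the top view.

```bash
python3 - <<'E'
from h import *
import pickle
P=pickle.load(open("w7.pk","rb")); im=cv2.imread("raw_w7.png"); hsv=cv2.cvtColor(im,cv2.COLOR_BGR2HSV)
red=((hsv[...,0]<8)|(hsv[...,0]>172))&(hsv[...,1]>150)&(hsv[...,2]>60)
for y in range(90,122,3): print(y,"".join("%4d"%hsv[y,x,2] if red[y,x] else "   ." for x in range(228,264)))
g=cv2.GaussianBlur(cv2.cvtColor(im,cv2.COLOR_BGR2GRAY),(3,3),0)
h=np.radians(2.3);Rm=np.array([[np.cos(h),-np.sin(h)],[np.sin(h),np.cos(h)]])
for an in range(-70,80,10):
    row=[]
    for r in range(28,54,2):
        q=Rm@np.array([-40+r*np.cos(np.radians(an)),r*np.sin(np.radians(an))])/1e3+[.5566,.097]
        u,v=proj(P,[*q,.016])[0]; row.append(int(g[int(round(v)),int(round(u))]))
    print(an,row)
t=read_camera("top")[:,:,::-1]; a=cv2.imread("raw_top0.png"); d=cv2.absdiff(t,a).max(2)>45
n,l,s,c=cv2.connectedComponentsWithStats(cv2.morphologyEx(d.astype(np.uint8),2,np.ones((2,2))))
print([ (x[:5].tolist()) for x in s[1:] if x[4]>15]); cv2.imwrite("raw_top1.png",t)
E
```

```text
90    .   .   .   .   .   .   .   .   .   .   .   .   .   .   .   .   .   .   .   .   .   . 231 232 230 228 230 228 230   .   .   .   .   .   .   .
93    .   .   .   .   .   .   .   .   .   .   .   .   .   .   .   .   .   .   .   .   . 229 244 243 243 242 243 243 242 236   .   .   .   .   .   .
96    .   .   .   .   .   .   .   .   .   .   .   .   .   .   .   .   .   .   .   .   . 230 243 243 242 244 241 242 240 234   .   .   .   .   .   .
99    .   .   .   .   .   .   .   .   .   .   .   .   .   .   .   .   .   .   .   . 197 235 241 242 241 243 241 242 241 230   .   .   .   .   .   .
102    .   . 235 241 243 243 242 243 242 242 242 242 244 242 243 246 232 145 118 144 203 236 244 242 243 244 242 242 240 227 217 230   .   .   .   .
105    .   .   . 240 243 241 243 241 241 242 241 242 242 242 242 246 231 155 118 143 187 227 240 241 241 243 243 242 234 205 201   .   .   .   .   .
108    .   .   . 241 242 242 243 243 243 241 243 241 242 244 243 242 233 176 150 155 192 231 239 243 242 242 242 244 235 209 207   .   .   .   .   .
111    .   .   . 242 244 244 244 242 242 242 242 242 244 243 
[... 1145 characters left out ...]
, 157, 173, 168]
20 [162, 162, 163, 146, 155, 191, 192, 147, 149, 156, 161, 172, 181]
30 [162, 163, 161, 137, 137, 191, 199, 155, 151, 157, 167, 171, 162]
40 [155, 159, 163, 146, 139, 193, 194, 163, 153, 156, 156, 155, 154]
50 [154, 153, 148, 132, 130, 164, 189, 158, 152, 156, 154, 133, 130]
60 [163, 155, 156, 142, 141, 178, 189, 166, 137, 146, 200, 235, 234]
70 [229, 224, 224, 212, 208, 185, 164, 139, 221, 238, 236, 237, 234]
[[174, 107, 19, 7, 75], [137, 113, 104, 198, 13071], [217, 177, 12, 15, 88], [225, 187, 10, 8, 45], [330, 221, 16, 15, 148], [0, 276, 196, 69, 5582], [187, 315, 31, 37, 488], [253, 323, 5, 7, 25], [231, 337, 18, 18, 176], [139, 345, 47, 39, 1296], [251, 366, 4, 7, 22]]
```

The bar follows its 40 mm arc from -60° to about +60° through the ring. The tab stands upright at home, and the only before/after differences in the top view are the pin, the hasp and the arm with its shadow. Handing in.

```bash
python3 -c "
from rig import *
print(finish_job())"
```

```text
the job is handed in; nothing more can be done
None
```

The job is handed in at about 23 s: the cover is shut, the small red pin is threaded through the ring from the stop side, its foot pressed the pad at about 6.8 N for about 0.75 s, and it was released lying flat with nothing else moved.

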